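# Move the deep feeding cup from its hook to the feeding rack

### The job

Lift the deep feeding cup up and off its hook, lower it onto the cork mat and let go of it there, standing upright. Then take it again in a way that fits between the narrow cheeks of the pine feeding rack and lower it all the way down, upright, onto the cork disc in the one empty bay. Do not drop the cup either time, and leave the shallow dish and the other things where they are.

Things in the scene. Friction and masses are not known exactly. Their poses are not given: they have to be found in the camera images.
- cup_mid (a point): Deep white ceramic feeding cup, about 90 g, hanging upright on hook_a at the start. Point on its axis half-way up: 45 mm above its underside, level with its rim. Round, 45 mm deep outside, 50 mm across at the rim, 42 mm at the foot; a rigid handle arches over it, 45 mm above the rim. z up, y along the handle's crossbar; same after half a turn.
- cup_bar (a point): Middle of the cup handle's flat crossbar, 42 mm above cup_mid. The bar is 50 mm long (y), 12 mm thick (x), 6 mm high. Flat legs under its ends, outer faces 50 mm apart, 4 mm thick, 12 mm wide (x); window 42 mm wide, 39 mm high. On the hook, grip the legs from outside, from above: the hook leaves no room for fingers on the bar's thin (x) sides.
- hook_a_seat (a point): Middle of the seat of the flat steel hook, where the underside of the cup's crossbar rests, 160 mm above the table. The strap is 22 mm wide (y), 4 mm thick, level, and points to -x of this frame. Raise the cup 15 to 30 mm (its rim meets the strap's underside at 35 mm), then draw it 60 mm or more towards -x: it is free.
- hook_a: The deep cup's hook stand, fixed; origin on the table under the seat, same axes. The hook's tip, 14 to 18 mm in front (-x), turns up 12 mm above the seat. Pine upright 24 mm wide, 172 mm high, 47 mm behind; foot 100 mm wide, 18 mm high, from 25 mm in front to 95 mm behind. Two like stands, in either place.
- dish_mid (a point): Bystander: shallow white dish with a similar handle on the other hook stand, to be left hanging. It is 16 mm deep and 68 mm across, 61 mm high over its handle; point half-way up, 30 mm above its underside.
- hook_b_seat (a point): Seat of the other hook (same shape and axes as hook_a), which carries the shallow dish.
- mat_top (a point): Middle of the top face of the square cork mat, 120 x 120 mm and 4 mm thick, fixed to the table; x and y along its sides.
- station: Feeding rack, fixed, pine, 80 (x) by 212 mm (y), origin under its middle. Three bays at y = -68, 0, +68 mm, each inside 60 mm wide (y), 70 mm deep (x). Floor 12 mm up; cheeks 8 mm thick, 87 mm high; front and back lips 32 mm high. Fingers fit only at the front and back (x) of the cup's handle, with its crossbar running from cheek to cheek.
- disc: Flat cork disc, 50 mm across and 3 mm thick, fixed in the middle of the floor of the only empty bay. Origin at the centre of its underside, 12 mm above the table. x and y parallel to those of the rack. With the cup down on it, the cup's middle point is 48 mm above this origin.
- bowl: Bystander: small glass feeding bowl, 52 mm across, 30 mm high, in another bay; origin under its centre.
- jar: Bystander: white jar, 44 mm across, 60 mm high, in the remaining bay; origin under its centre.
- emitter: Bystander: black ceramic heat emitter, 68 mm across, 77 mm high, standing on the table; origin under its centre.
- mister: Bystander: white mister bottle with a cap, 68 mm across, 174 mm high; origin under its centre.
- hide: Bystander: brown resin rock hide, about 130 x 130 x 77 mm; origin under its centre.
There are look-alikes about, which are no part of the job. Leave any green look-alike of the part that bears cup_mid alone.

How it is judged:
On the way, in this order (a step that is already met when the one before it is completed fails the run):
1. the cup is brought down in the gripper to less than 12 mm above the cork mat (z of cup_mid in the frame of mat_top below 0.057 m and horizontal distance between cup_mid and mat_top below 0.06 m and contact force between cup and the fingers above 0.1 N).
2. the cup stands upright on the cork mat, let go (contact force between cup and mat above 0.1 N and contact force between cup and the fingers below 0.05 N and angle between cup_mid's own z axis and vertical below 0.08 rad and horizontal distance between cup_mid and mat_top below 0.06 m), for 0.2 s.
3. the cup is brought down in the gripper to less than 12 mm above the disc in the empty bay (horizontal distance between cup_mid and disc below 0.015 m and z of cup_mid in the frame of disc below 0.06 m and contact force between cup and the fingers above 0.1 N).
At the end, for the whole second after the job is handed in: The deep cup stands at rest and released in the empty bay, upright within 0.08 rad, its axis within 15 mm of the disc's centre and its foot down on the disc (within 4 mm) (horizontal distance between cup_mid and disc below 0.015 m and z of cup_mid in the frame of disc between 0.044 and 0.052 m and angle between cup_mid's own z axis and vertical below 0.08 rad and contact force between cup and the fingers below 0.05 N and linear speed of cup below 0.02 m/s); the robot touches nothing.
It fails at once if the shallow dish on the other hook is knocked or moved by more than 30 mm (distance of dish_mid from where it was at the start of the episode above 0.03 m).
It fails at once if the glass bowl or the jar in the rack is moved by more than 30 mm (distance of any of bowl, jar from where it was at the start of the episode above 0.03 m).
It fails at once if the heat emitter, the mister bottle or the rock hide is moved by more than 30 mm (distance of any of emitter, mister, hide from where it was at the start of the episode above 0.03 m).
It also fails if it takes over 56 s, if anything falls off the work surface, if the arm or the gripper's body presses on something with over 40 N, if the wrist force passes 120 N, or if a joint passes its speed limit or range.

### The arm

A 6-joint arm with a two-finger parallel gripper is mounted at the origin on the work surface. World frame = base frame: x ahead of the robot, y to its left, z up, the work surface at z = 0. Lengths are in m, angles in rad, forces in N, time in s.
With the tool pointing down it reaches from about 0.4 to 0.925 m from the base axis. Payload 3.4 kg.
Tool frame: the origin (TCP) lies between the finger pads; the fingertips stand 11 mm ahead of it and the grasp point (between the pads) lies 8 mm behind it (manip.tips_ahead is the y of the fingertips in the tool frame, in m); y points along the fingers, z is the direction in which the jaws open and shut, and the axes are right-handed (so a half turn about y gives the same grasp; the last joint's range is limited). The gripper opens to 85 mm and grips with 20 to 120 N. Pads are 22 mm wide; open, the fingers measure 114 mm over their backs; the gripper's body (76 mm by 85 mm) begins 54 mm behind the grasp point. The pads swing forward as they close: fully open they stand 13 mm farther back than shut.
Start: joints at [1.274, 0.307, 1.506, -0, 1.328, -0.073], TCP at [0.127, 0.561, 0.242] pointing down, gripper open.
Joint ranges: [-3.12, 3.12], [-1.05, 2.28], [0.14, 2.33], [-1.42, 4.57], [0.1, 2.73], [-2.68, 2.68]. Speed limits (rad/s): [2.57, 2.57, 3.14, 3.14, 3.14, 3.14].

### API

Orientations are given as a unit quaternion [x, y, z, w].
In Python, from plant import manip, solver, cams, finder, current_clock, current_joints, current_joint_vel, current_effort, current_position, current_tool_rot, current_force, current_moment, current_gripper_width gives the robot as it stands. The module is installed in compiled form; this text tells all that it offers. Calls block until the motion is done:
- manip.movep(position, orientation): joint-space move of the TCP to a pose.
- manip.movel(position, attitude=None, speed=0.15): straight line of the TCP; attitude=None keeps the orientation; speed is the mean speed in m/s.
- manip.move_joints(angles): joint-space move.
- manip.open_jaws() and manip.close(strength=None): open the fingers fully, or close them until they stop; strength is the grip in N (None keeps the last).
- manip.pause(seconds).
- solver.inverse_kinematics(position, orientation): joint angles nearest the present ones, or None.
- cams.snapshot(name): name is "side" or "top" or "wrist"; returns a dict with "image" (384x512x3 uint8, red, green, blue), "fx", "fy", "cx", "cy" (pixels), "D" ([k1, k2, p1, p2, k3] as OpenCV has them; the pictures are not rectified), "R" (3x3) and "t" (3): a world point X has camera coordinates R X + t; the wrist camera has in their place "T_tool_cam" (4x4, takes a point from camera to tool coordinates, whose origin is the TCP and whose axes are the tool frame's). Camera axes: x right, y down, z forward; pixel columns grow to the right and rows downward; lengths in m; the calibration is good to about 2 mm. A picture is of the moment at which its call begins: read the wrist's pose just before it. There is no depth.
A pose or a line that the arm cannot do raises manip.MotionError and nothing moves.
- manip.close_job(): hands the job in, once; it reports no verdict.
Trained networks look in the newest picture that a camera, given by its name, has taken for a name from the list of things; names that differ only in an ending like _2 or _b are one class to them, and where a whole thing is asked for, a point or a joint stands for the part that bears it (a point fixed in the world has none). Each returns a list of dicts, best first, with "conf" (0 to 1); they miss things now and then, are a little off and sometimes report something else, mostly with a low value. They report only what shows in the picture. A call takes as long as a camera call. They do not tell look-alikes from the thing itself.
- finder.look_for(camera, query): "xy" ([column, row] in pixels, amid what is visible of it).
- finder.outline_of(camera, query): "region" (384x512 bool, what is visible of it) and "xy" ([column, row] in pixels, amid what is visible of it).
- finder.tip_of(camera, query): "xy" ([column, row] in pixels: a listed point, or the origin of a listed thing).
Readings, each from a call of its own:
- current_clock(): time.
- current_joints(): joint angles.
- current_joint_vel(): joint speeds.
- current_effort(): joint torques, N m.
- current_position(): TCP position.
- current_tool_rot(): TCP orientation.
- current_force(): force on the tool from outside, world axes, zero at the start.
- current_moment(): the same for the moment, N m.
- current_gripper_width(): finger opening in m.
Only numpy, scipy, OpenCV 4.12 (cv2) and the standard library are available. Lean on these libraries where they do the work, as an engineer would, in place of code of your own. Each camera call takes 0.05 s, during which the arm holds its last target.

## Working session

There is one attempt and no reset: what is moved stays moved. The work goes in short steps, each a Python script; the robot and the scene stay as the last script left them, time stands still between calls to the robot, and variables do not carry over. Pictures are saved under pics/ and viewed, and the job is handed in when it is done.

```bash
mkdir -p pics; cat > h.py <<'E'
import numpy as np, cv2, pickle
from plant import *
def shot(c,name=None):
    s=cams.snapshot(c)
    if name: cv2.imwrite('pics/'+name+'.png',s['image'][:,:,::-1])
    return s
def K(s): return np.array([[s['fx'],0,s['cx']],[0,s['fy'],s['cy']],[0,0,1.]])
def ray(s,xy):
    p=cv2.undistortPoints(np.array([[xy]],float),K(s),np.array(s['D'],float))[0,0]
    R=np.array(s['R']);t=np.array(s['t'])
    return -R.T@t, R.T@np.array([p[0],p[1],1.])
def atz(s,xy,z):
    o,d=ray(s,xy); return o+d*(z-o[2])/d[2]
def tri(s1,a,s2,b):
    o1,d1=ray(s1,a);o2,d2=ray(s2,b);d1/=np.linalg.norm(d1);d2/=np.linalg.norm(d2)
    k=np.linalg.lstsq(np.c_[d1,-d2],o2-o1,rcond=None)[0]
    p,q=o1+k[0]*d1,o2+k[1]*d2
    return (p+q)/2,np.linalg.norm(p-q)
def proj(s,X):
    return cv2.projectPoints(np.array(X,float).reshape(-1,1,3),cv2.Rodrigues(np.array(s['R']))[0],np.array(s['t'],float),K(s),np.array(s['D'],float))[0].reshape(-1,2)
E
python3 - <<'E'
from h import *
ss={}
for c in ['side','top','wrist']:
    ss[c]=shot(c,c+'0')
pickle.dump(ss,open('s0.pkl','wb'))
for c in ['side','top']:
    s=ss[c];print(c,'pos',-np.array(s['R']).T@np.array(s['t']))
    for q in ['cup_mid','cup_bar','hook_a_seat','hook_a','dish_mid','mat_top','station','disc','bowl','jar','emitter','mister','hide']:
        print(c,q,[(np.round(d['xy'],1).tolist(),round(float(d['conf']),2)) for d in finder.tip_of(c,q)])
print(current_clock(),current_tool_rot(),current_position())
E
```

```text
side pos [ 0.29549393 -0.48888622  0.7855995 ]
side cup_mid [([166.0, 135.2], 0.75), ([222.6, 174.5], 0.68), ([215.0, 122.6], 0.61), ([189.8, 126.0], 0.6), ([198.5, 128.6], 0.53)]
side cup_bar [([198.9, 119.9], 0.75), ([220.9, 163.2], 0.72), ([187.0, 117.6], 0.66), ([200.3, 128.0], 0.62), ([213.9, 107.1], 0.6), ([160.5, 120.6], 0.59), ([334.2, 227.3], 0.4)]
side hook_a_seat [([197.8, 117.3], 0.7)]
side hook_a [([206.9, 160.4], 0.73)]
side dish_mid [([269.0, 157.0], 0.77), ([270.6, 152.3], 0.66)]
side mat_top [([214.2, 262.9], 0.55)]
side station [([318.6, 337.5], 0.83)]
side disc [([320.7, 338.3], 0.61)]
side bowl []
side jar [([335.7, 369.4], 0.68)]
side emitter [([161.7, 200.1], 0.87), ([218.2, 264.4], 0.72)]
side mister [([331.6, 224.2], 0.58)]
side hide [([377.4, 273.2], 0.94), ([272.1, 155.9], 0.24)]
top pos [0.25062931 0.07770157 1.50700811]
top cup_mid [([128.0, 244.3], 0.8), ([134.2, 184.3], 0.72), ([132.2, 216.7], 0.65), ([210.3, 208.3], 0.56), ([169.6, 208.9], 0.55)]
top cup_bar [([125.2, 216.1], 0.75), ([161.5, 206.5], 0.74), ([131.2, 180.6], 0.53), ([125.2, 243.2], 0.53), ([206.7, 205.7], 0.48)]
top hook_a_seat [([158.1, 203.5], 0.84)]
top hook_a [([169.9, 213.0], 0.85)]
top dish_mid [([166.4, 208.9], 0.63), ([231.5, 165.2], 0.61)]
top mat_top [([281.6, 241.4], 0.65)]
top station [([354.9, 207.7], 0.93), ([333.0, 148.5], 0.55)]
top disc [([357.3, 205.5], 0.47)]
top bowl [([340.5, 203.7], 0.59)]
top jar [([378.1, 201.1], 0.61)]
top emitter [([200.2, 260.5], 0.9)]
top mister [([285.8, 153.0], 0.97)]
top hide [([333.5, 150.1], 0.71), ([165.6, 209.7], 0.52), ([162.9, 204.1], 0.33)]
1.45 [ 0.70273306 -0.0786065   0.07860889 -0.70271467] [0.12708692 0.56078012 0.24228811]
```

View pics/side0.png

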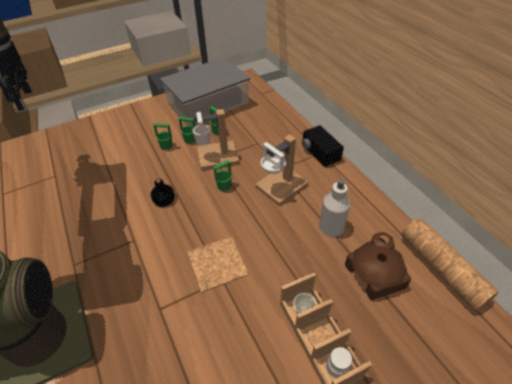

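View pics/top0.png

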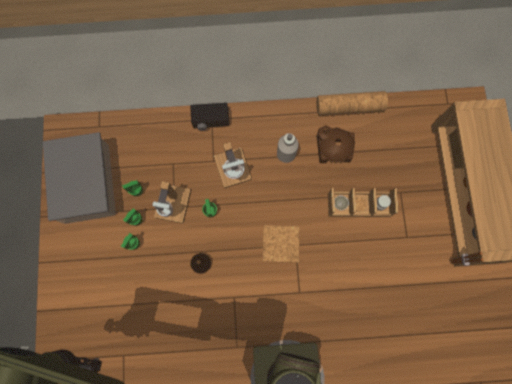

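View pics/wrist0.png

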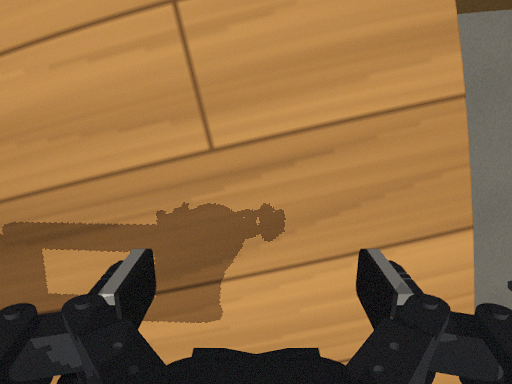

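```bash
python3 - <<'E'
import cv2
a=cv2.imread('pics/side0.png')[80:240,130:300]
cv2.imwrite('pics/side0c.png',cv2.resize(a,None,fx=3.5,fy=3.5,interpolation=2))
a=cv2.imread('pics/top0.png')[150:290,100:260]
cv2.imwrite('pics/top0c.png',cv2.resize(a,None,fx=4,fy=4,interpolation=2))
E
```

```text
(no output)
```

View pics/side0c.png

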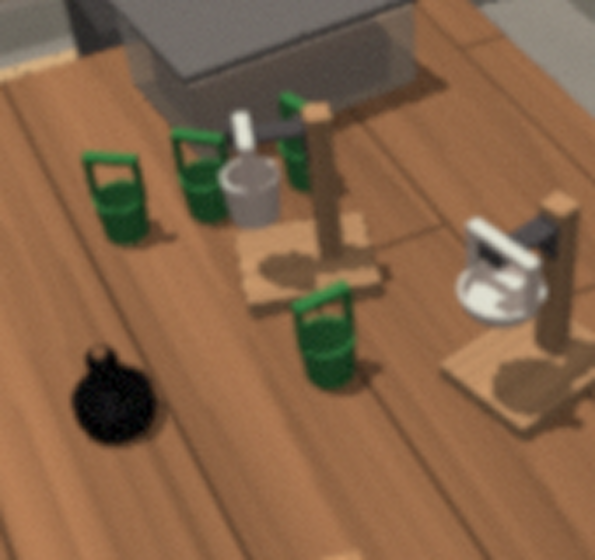

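View pics/top0c.png

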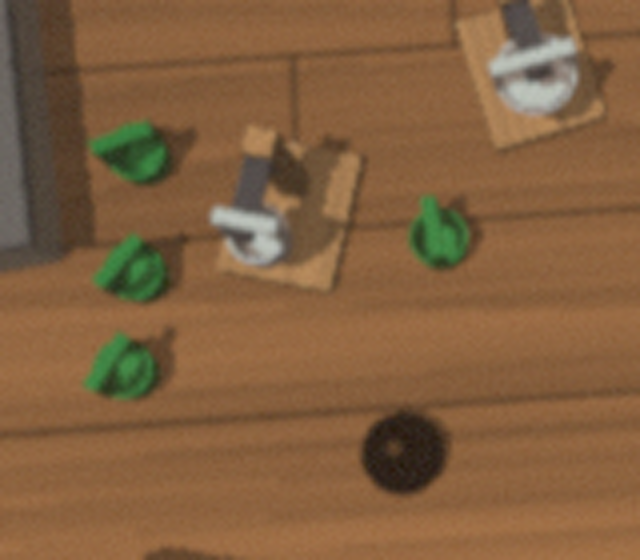

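The candidates are:
- White deep cup: side (202,130), top (163,208).
- White shallow dish: side (272,157), top (233,168).
- Green look-alikes: side (164,137), (188,130), (215,122), (223,177).

The deep cup is the white one, on the left stand. The close crop shows a deep body narrowing to the foot, and the other white thing is shallow.

```bash
python3 - <<'E'
from h import *
ss=pickle.load(open('s0.pkl','rb'));S,T=ss['side'],ss['top']
def p(n,a,b): 
    X,e=tri(S,a,T,b);print(n,X.round(4),round(e,4))
p('seat',(197.8,117.3),(158.1,203.5))
p('bar',(198.9,119.9),(161.5,206.5))
p('mid',(202,130),(165,209))
p('station',(318.6,337.5),(354.9,207.7))
p('disc',(320.7,338.3),(357.3,205.5))
p('jar',(335.7,369.4),(378.1,201.1))
p('dish',(269,157),(231.5,166))
for n,a,b in [('mat',(214.2,262.9),(281.6,241.4)),('hook_a',(206.9,160.4),(169.9,213)),('hide',(377,273),(333.5,150))]:
    p(n,a,b);print(atz(S,a,0),atz(T,b,0))
print('upright top', atz(T,(164.5,184),.172), atz(S,(220,112),.172))
print('emitter',atz(T,(200,261),0.03),'mister',atz(T,(286,153),.0))
print('rack ends',[atz(T,q,.087) for q in [(333,191),(333,216),(397,189),(397,214)]])
print('mat corners',[atz(T,q,.004) for q in [(264,226),(299,226),(299,262),(263,262)]])
E
```

```text
seat [0.5522 0.3574 0.1621] 0.0067
bar [0.5469 0.3473 0.1594] 0.0017
mid [0.5481 0.3433 0.1242] 0.006
station [ 0.539  -0.285  -0.0106] 0.0116
disc [ 0.542  -0.2913 -0.0021] 0.0064
jar [ 0.5421 -0.3611 -0.001 ] 0.014
dish [0.6606 0.1281 0.1411] 0.0104
mat [ 0.4249 -0.0198  0.0158] 0.0128
[ 0.4209543  -0.01028058  0.        ] [ 0.43329524 -0.02127021  0.        ]
hook_a [ 0.5562  0.3524 -0.0059] 0.0028
[0.55284642 0.34610934 0.        ] [0.55642026 0.35120357 0.        ]
hide [ 0.7448 -0.2306  0.0087] 0.0106
[ 0.75550335 -0.22926345  0.        ] [ 0.74263042 -0.2298509   0.        ]
upright top [0.6132272  0.33408547 0.172     ] [0.61038815 0.33581621 0.172     ]
emitter [0.38392499 0.25190424 0.03      ] mister [ 0.74312668 -0.06205417  0.        ]
rack ends [array([ 0.57508942, -0.19557082,  0.087     ]), array([ 0.49295467, -0.18679949,  0.087     ]), array([ 0.56742142, -0.40391253,  0.087     ]), array([ 0.48531909, -0.39255314,  0.087     ])]
mat corners [array([0.48897351, 0.03412049, 0.004     ]), array([ 0.48084165, -0.08394507,  0.004     ]), array([ 0.36040326, -0.07309639,  0.004     ]), array([0.36860732, 0.04622639, 0.004     ])]
```

```bash
cat >> h.py <<'E'
from scipy.spatial.transform import Rotation as Ro
def down(yaw):
    """tool y down, tool z (jaw axis) along world direction yaw"""
    z=np.array([np.cos(yaw),np.sin(yaw),0]);y=np.array([0,0,-1.])
    return Ro.from_matrix(np.c_[np.cross(y,z),y,z]).as_quat()
def wshot(name=None):
    p=np.array(current_position());q=np.array(current_tool_rot())
    s=shot('wrist',name)
    T=np.eye(4);T[:3,:3]=Ro.from_quat(q).as_matrix();T[:3,3]=p
    W=np.linalg.inv(T@np.array(s['T_tool_cam']))
    s['R']=W[:3,:3];s['t']=W[:3,3];return s
E
python3 - <<'E'
from h import *
ss=pickle.load(open('s0.pkl','rb'))
print(np.array(ss['wrist']['T_tool_cam']).round(3),ss['wrist']['fx'])
print(np.degrees(Ro.from_quat(current_tool_rot()).as_euler('xyz')), Ro.from_quat(current_tool_rot()).as_matrix().round(3))
for yaw in (80,-100):
  for P in [(.55,.35,.15),(.45,.36,.3),(.42,-.02,.1)]:
    print(yaw,P,solver.inverse_kinematics(P,down(np.radians(yaw))))
for yaw in (-2,178):
    print(yaw,solver.inverse_kinematics((.42,-.02,.1),down(np.radians(yaw))),solver.inverse_kinematics((.54,-.29,.1),down(np.radians(yaw))))
E
```

```text
[[-0.     0.961  0.276 -0.071]
 [ 0.001 -0.276  0.961 -0.132]
 [ 1.     0.    -0.001 -0.   ]
 [ 0.     0.     0.     1.   ]] 344.62567404425585
[-9.00014598e+01 -3.58271757e-04 -1.27653076e+01] [[ 0.975  0.     0.221]
 [-0.221 -0.     0.975]
 [ 0.    -1.    -0.   ]]
80 (0.55, 0.35, 0.15) [ 5.01952080e-01  4.86652155e-01  1.45696856e+00 -4.44089210e-16
  1.19797194e+00 -8.94311321e-01]
80 (0.45, 0.36, 0.3) [ 6.01447196e-01  2.70735593e-01  1.41174552e+00 -4.44089210e-16
  1.45911154e+00 -7.94816205e-01]
80 (0.42, -0.02, 0.1) [-1.48114822e-01  2.72503692e-01  2.00942583e+00 -4.44089210e-16
  8.59663135e-01 -1.54437822e+00]
-100 (0.55, 0.35, 0.15) [ 5.01952080e-01  4.86652155e-01  1.45696856e+00 -4.44089210e-16
  1.19797194e+00  2.24728133e+00]
-100 (0.45, 0.36, 0.3) [0.6014472  0.27073559 1.41174552 0.         1.45911154 2.34677645]
-100 (0.42, -0.02, 0.1) [-1.48114822e-01  2.72503692e-01  2.00942583e+00 -4.44089210e-16
  8.59663135e-01  1.59721443e+00]
-2 [-1.48114822e-01  2.72503692e-01  2.00942583e+00 -4.44089210e-16
  8.59663135e-01 -1.13208237e-01] [-5.61738987e-01  4.90697501e-01  1.60156344e+00 -4.44089210e-16
  1.04933172e+00 -5.26832402e-01]
178 None [-5.61738987e-01  4.90697501e-01  1.60156344e+00 -4.44089210e-16
  1.04933172e+00  2.61476025e+00]
```

```bash
python3 - <<'E'
from h import *
manip.movep((.49,.365,.30),down(np.radians(80)))
s=wshot('w1');pickle.dump(s,open('w1.pkl','wb'))
for q in ['cup_mid','cup_bar','hook_a_seat','hook_a']:
    print(q,[(np.round(d['xy'],1).tolist(),round(float(d['conf']),2)) for d in finder.tip_of('wrist',q)])
print(current_clock())
E
```

```text
cup_mid [([359.3, 267.1], 0.94), ([350.6, 188.0], 0.71), ([143.2, 230.0], 0.65), ([347.6, 117.7], 0.62), ([251.5, 238.0], 0.59)]
cup_bar [([130.8, 247.4], 0.84), ([365.6, 284.6], 0.75), ([250.8, 261.9], 0.68), ([361.6, 201.1], 0.57), ([362.0, 117.1], 0.57)]
hook_a_seat [([254.2, 258.1], 0.83)]
hook_a [([258.6, 205.0], 0.81)]
3.2417
```

View pics/w1.png

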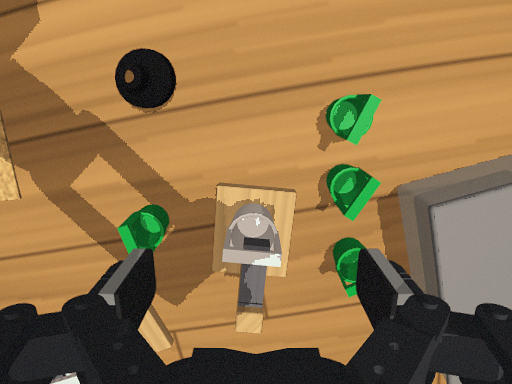

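```bash
python3 - <<'E'
from h import *
s=pickle.load(open('w1.pkl','rb'))
a=s['image'][170:340,180:330,::-1]
cv2.imwrite('pics/w1c.png',cv2.resize(a,None,fx=3.5,fy=3.5,interpolation=2))
E
```

```text
(no output)
```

View pics/w1c.png

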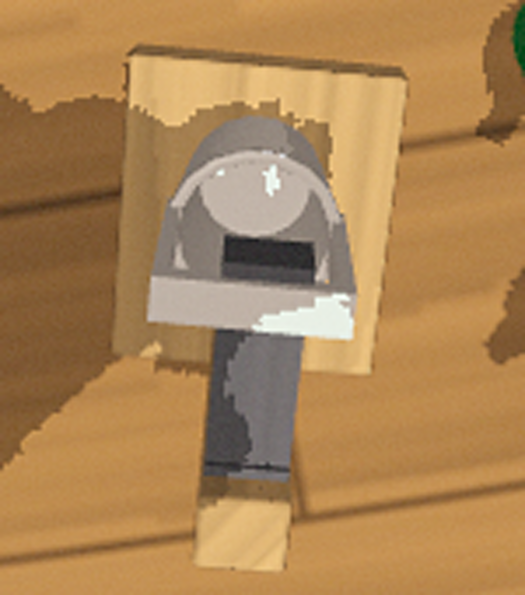

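```bash
python3 - <<'E'
from h import *
s=pickle.load(open('w1.pkl','rb'))
f=lambda u,v,z: atz(s,(180+u/3.5,170+v/3.5),z)
c=[f(*q,.166) for q in [(152,276),(356,293),(353,340),(148,322)]]
for x in c: print(x.round(4))
print('mean',np.mean(c,0).round(4),'len',np.linalg.norm(c[0]-c[1]),np.linalg.norm(c[2]-c[3]),'thick',np.linalg.norm(c[0]-c[3]))
d=c[1]-c[0]+c[2]-c[3];print('bar yaw',np.degrees(np.arctan2(d[1],d[0])))
u=[f(*q,.172) for q in [(200,498),(290,505),(283,570),(193,565)]];print('upright',np.mean(u,0).round(4))
v=np.mean(u,0)-np.mean(c,0);print(np.degrees(np.arctan2(v[1],v[0])),np.linalg.norm(v))
for q in [(130,50),(405,70),(372,372),(115,352)]: print(f(*q,.018).round(4))
a=f(130,55,.018)-f(405,75,.018);print('foot yaw',np.degrees(np.arctan2(-a[1],-a[0])),np.linalg.norm(a))
S=pickle.load(open('s0.pkl','rb'))
print(proj(S['side'],np.mean(c,0)),proj(S['top'],np.mean(c,0)))
E
```

```text
[0.5375 0.3293 0.166 ]
[0.5504 0.377  0.166 ]
[0.5629 0.3744 0.166 ]
[0.5494 0.3259 0.166 ]
mean [0.55   0.3516 0.166 ] len 0.049455141214748824 0.05037978000088873 thick 0.012385700591458972
bar yaw 74.69045538242317
upright [0.6098 0.3382 0.172 ]
-12.678760817880924 0.06152474451176706
[0.5161 0.3121 0.018 ]
[0.5402 0.4071 0.018 ]
[0.6576 0.3778 0.018 ]
[0.6322 0.2819 0.018 ]
foot yaw 75.76505749631339 0.09809852386059481
[[198.7768619  117.02934141]] [[159.63470024 204.89646241]]
```

```bash
python3 - <<'E'
from h import *
Q=down(np.radians(75.3))
manip.movep((.550,.3516,.24),Q)
manip.movel((.550,.3516,.139),speed=.1)
print(current_clock(),current_force())
s=wshot('w2')
manip.close(30)
print(current_gripper_width(),current_force(),current_position(),current_clock())
shot('wrist','w3');shot('side','s3')
E
```

```text
4.8333 [-0.10470929 -0.25440291 -0.26006203]
0.049661188204416104 [-0.74074607 -0.36239294  2.62783394] [0.55026186 0.35168783 0.13958196] 5.3083
```

View pics/w3.png

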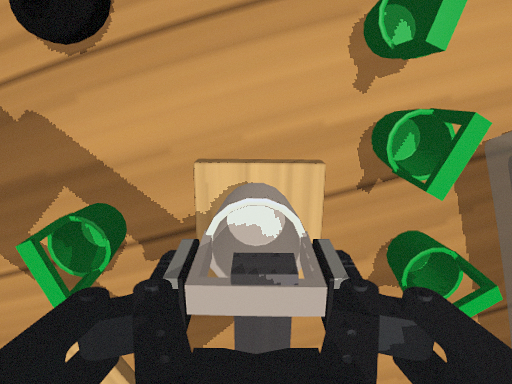

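View pics/s3.png

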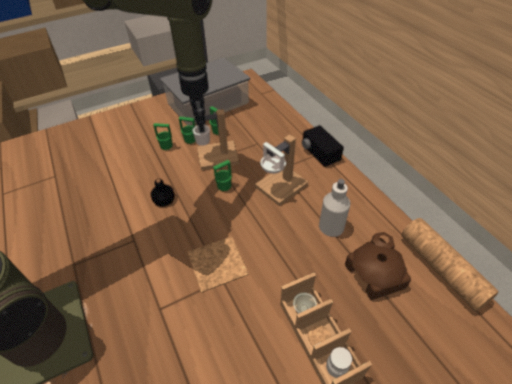

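```bash
python3 - <<'E'
from h import *
p=np.array(current_position());print(p)
hx=np.array([np.cos(np.radians(-14.7)),np.sin(np.radians(-14.7)),0])
manip.movel(p+[0,0,.022],speed=.06)
print('lift',current_force(),current_gripper_width())
manip.movel(p+[0,0,.022]-.10*hx,speed=.12)
print('out',current_force(),current_gripper_width(),current_position(),current_clock())
s=wshot('w4');t=shot('side','s4')
E
python3 - <<'E'
import cv2
a=cv2.imread('pics/s4.png')[90:220,130:290]
cv2.imwrite('pics/s4c.png',cv2.resize(a,None,fx=4,fy=4,interpolation=2))
E
```

```text
[0.55027809 0.35169966 0.13960796]
lift [-1.17868927  0.41132456 -1.32381544] 0.049773086714806805
out [-0.90218431 -0.48770346 -1.44969624] 0.04952919219329678 [0.45433386 0.37725299 0.16179031] 6.9167
```

View pics/w4.png

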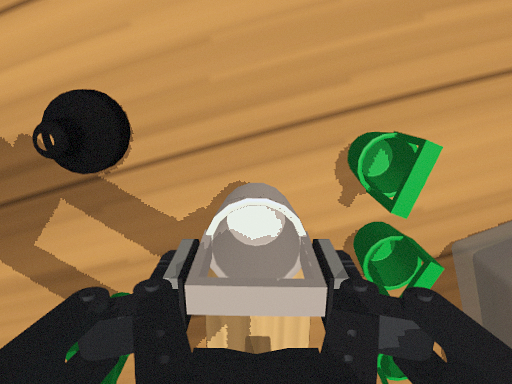

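View pics/s4c.png

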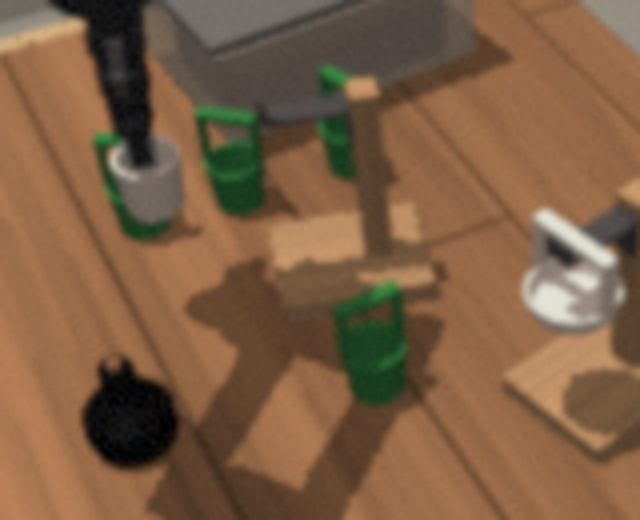

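```bash
python3 - <<'E'
from h import *
p=np.array(current_position())
Q=down(np.radians(87))
manip.movel(p+[0,0,.10],speed=.25)
manip.movep((.43,-.02,.20),Q)
manip.pause(.15)
f0=np.array(current_force());print(f0)
manip.movel((.43,-.02,.0715),speed=.12)
manip.pause(.1)
f0=np.array(current_force());print(f0)
for z in np.arange(.0705,.0600,-.001):
    manip.movel((.43,-.02,z),speed=.03); f=np.array(current_force())
    print(round(z,4),np.round(f-f0,2),current_position()[2])
    if f[2]-f0[2]>2: break
print(current_clock())
shot('wrist','w5');shot('side','s5')
E
python3 - <<'E'
import cv2
a=cv2.imread('pics/s5.png')[190:320,150:310]
cv2.imwrite('pics/s5c.png',cv2.resize(a,None,fx=4,fy=4,interpolation=2))
E
```

```text
[-0.55123793 -0.04123382 -0.05217915]
[-0.07135403 -0.1442786  -1.23649658]
0.0705 [-0.21 -0.11  0.35] 0.07074855191867138
0.0695 [0.08 0.57 0.26] 0.06945453098190243
0.0685 [ 0.29 -0.71 -0.43] 0.06840290826586085
0.0675 [ 0.23 -0.58  2.66] 0.0675982786207706
11.5333
```

View pics/s5c.png

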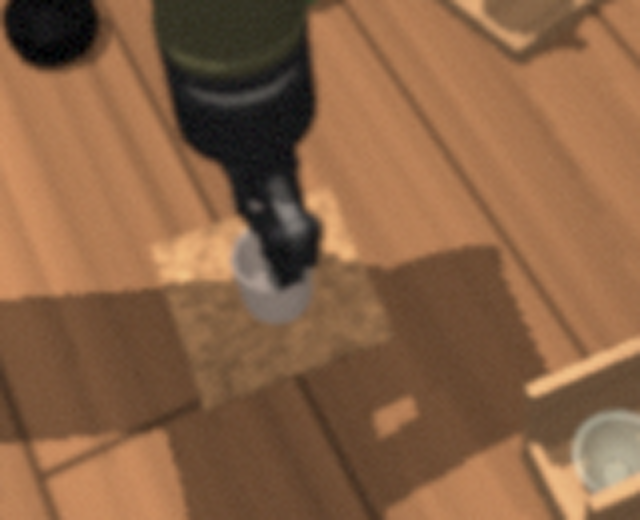

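View pics/w5.png

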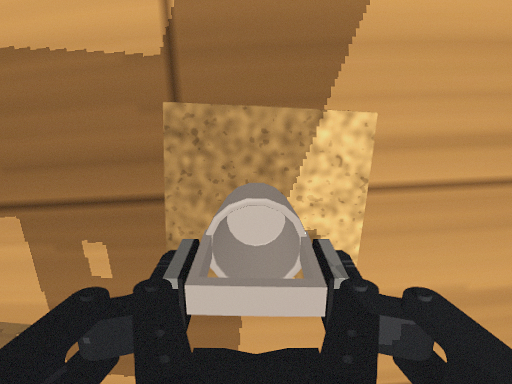

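Contact came at TCP z 0.0675, close to the predicted 0.0676. The cup is upright near the middle of the mat, so I'll release it and go measure the rack.

```bash
python3 - <<'E'
from h import *
manip.open_jaws(); manip.pause(.35)
print(current_gripper_width(),current_force())
manip.movel((.43,-.02,.19),speed=.15)
s=wshot('w6');pickle.dump(s,open('w6.pkl','wb'))
print([(np.round(d['xy'],1).tolist(),round(float(d['conf']),2)) for d in finder.tip_of('wrist','cup_bar')])
# look at rack: camera placed on +y side with jaw yaw ~ -3
manip.movep((.54,-.21,.28),down(np.radians(-3)))
s=wshot('w7');pickle.dump(s,open('w7.pkl','wb'))
for q in ['disc','station','bowl','jar']:
    print(q,[(np.round(d['xy'],1).tolist(),round(float(d['conf']),2)) for d in finder.tip_of('wrist',q)])
print(current_clock())
E
```

```text
0.08516233150000176 [ 0.03121546 -1.07639614  0.56158464]
[([255.2, 203.9], 0.67), ([259.3, 169.3], 0.58)]
disc [([256.1, 219.2], 0.66)]
station [([260.5, 218.8], 0.96)]
bowl [([262.1, 167.9], 0.91)]
jar [([257.2, 268.7], 0.85)]
14.9083
```

View pics/w6.png

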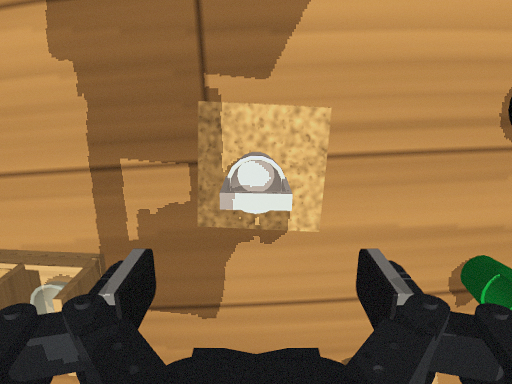

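View pics/w7.png

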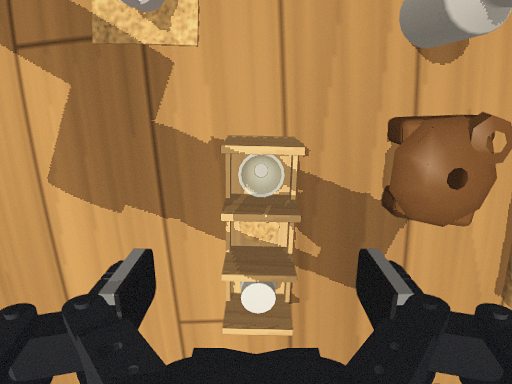

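```bash
python3 - <<'E'
import cv2
a=cv2.imread('pics/w7.png')[125:345,200:325]
cv2.imwrite('pics/w7c.png',cv2.resize(a,None,fx=2.7,fy=2.7,interpolation=2))
a=cv2.imread('pics/w7.png')[195:285,205:315]
cv2.imwrite('pics/w7d.png',cv2.resize(a,None,fx=6,fy=6,interpolation=2))
a=cv2.imread('pics/w6.png')[140:240,200:310]
cv2.imwrite('pics/w6c.png',cv2.resize(a,None,fx=6,fy=6,interpolation=2))
E
```

```text
(no output)
```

View pics/w7c.png

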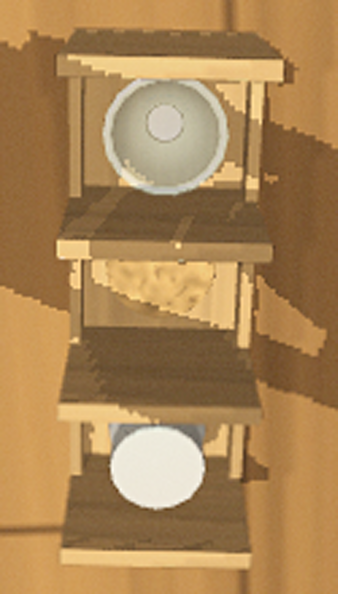

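View pics/w7d.png

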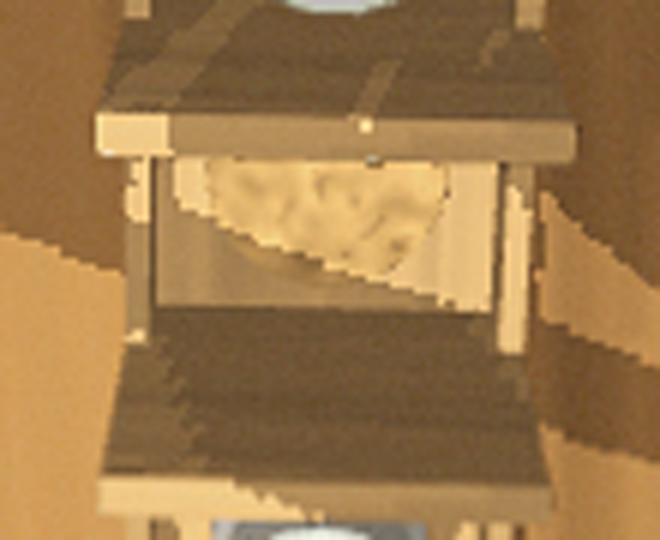

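View pics/w6c.png

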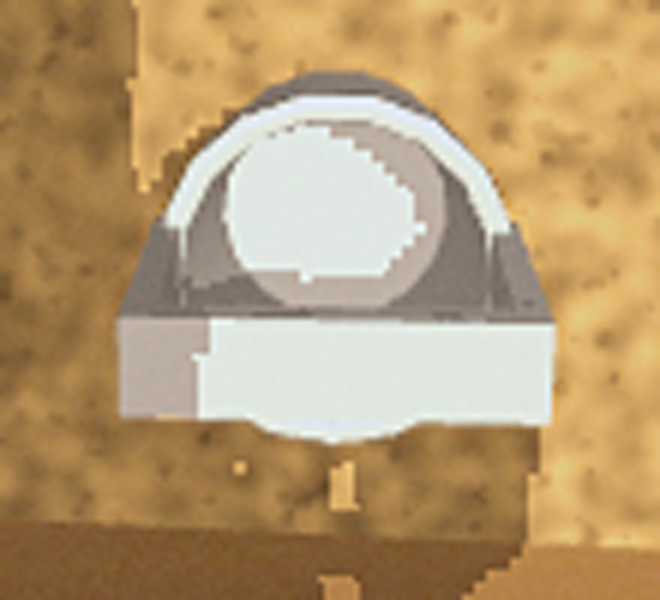

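```bash
python3 - <<'E'
from h import *
s=pickle.load(open('w7.pkl','rb'))
def g(s,L,k,o,z): return np.array([atz(s,(o[0]+u/k,o[1]+v/k),z) for u,v in L])
def show(n,c):
    e=c[1]-c[0]+c[2]-c[3]
    print(n,c.mean(0).round(4),'yaw',round(np.degrees(np.arctan2(e[1],e[0])),1),'len',np.linalg.norm(e)/2,'th',np.linalg.norm(c[0]+c[1]-c[2]-c[3])/2)
    return c.mean(0)
A=show('c1',g(s,[(57,57),(283,60),(283,82),(57,76)],2.7,(200,125),.087))
B=show('c2',g(s,[(97,113),(575,122),(573,160),(97,153)],6,(205,195),.087))
C=show('c3',g(s,[(100,480),(552,485),(550,520),(100,515)],6,(205,195),.087))
D=show('c4',g(s,[(60,548),(250,553),(250,568),(60,562)],2.7,(200,125),.087))
d=A-D;print('rack yaw',np.degrees(np.arctan2(d[1],d[0]))-90,np.linalg.norm(d),'center',(A+D)/2,(B+C)/2)
w=pickle.load(open('w6.pkl','rb'))
show('bar',g(w,[(118,318),(555,322),(552,424),(120,416)],6,(200,140),.094))
for n,(a) in dict(disc=(256.1,219.2),station=(260.5,218.8)).items(): print(n,atz(s,a,.012 if n=='disc' else 0))
# check disc edges: left/right pixel at top
print('disc LR',g(s,[(207,170),(447,185)],6,(205,195),.015))
E
```

```text
c1 [ 0.5465 -0.1903  0.087 ] yaw -4.0 len 0.07924835579596215 th 0.007236214642323989
c2 [ 0.5414 -0.2578  0.087 ] yaw -4.0 len 0.07945881266701174 th 0.006899275500185821
c3 [ 0.5364 -0.3257  0.087 ] yaw -3.7 len 0.0796032600760494 th 0.006991162714410106
c4 [ 0.5312 -0.3935  0.087 ] yaw -5.0 len 0.07915988981089497 th 0.0073312023140275845
rack yaw -4.3058051882369455 0.20379150557464204 center [ 0.53882574 -0.29192889  0.087     ] [ 0.53890583 -0.2917558   0.087     ]
bar [ 0.4295 -0.0199  0.094 ] yaw 86.2 len 0.0500568155641713 th 0.01206223552254838
disc [ 0.53516479 -0.28644645  0.012     ]
station [ 0.54055313 -0.29059435  0.        ]
disc LR [[ 0.51461943 -0.28969861  0.015     ]
 [ 0.5634987  -0.29548529  0.015     ]]
```

```bash
python3 - <<'E'
from h import *
Q=down(np.radians(-3.4))
manip.movep((.4295,-.0199,.20),Q)
manip.movel((.4295,-.0199,.082),speed=.12)
print(current_force())
manip.close(40)
print(current_gripper_width(),current_position(),current_clock())
manip.movel((.4295,-.0199,.20),speed=.1)
manip.pause(.1)
print(current_gripper_width(),current_force())
s=wshot('w8');pickle.dump(s,open('w8.pkl','wb'));shot('side','s8')
manip.movep((.5388,-.2918,.25),down(np.radians(-4.3)))
s=wshot('w9');pickle.dump(s,open('w9.pkl','wb'))
print(current_gripper_width(),current_clock())
E
python3 - <<'E'
import cv2
a=cv2.imread('pics/s8.png')[150:300,150:310]
cv2.imwrite('pics/s8c.png',cv2.resize(a,None,fx=4,fy=4,interpolation=2))
E
```

```text
[ 0.32615772  0.44519017 -0.66601859]
0.010725276560170922 [ 0.42979103 -0.01989419  0.0821997 ] 17.6417
0.011281667356014193 [-0.63058135 -0.42807326 -1.35675656]
0.010941036730400241 20.3667
```

View pics/w9.png

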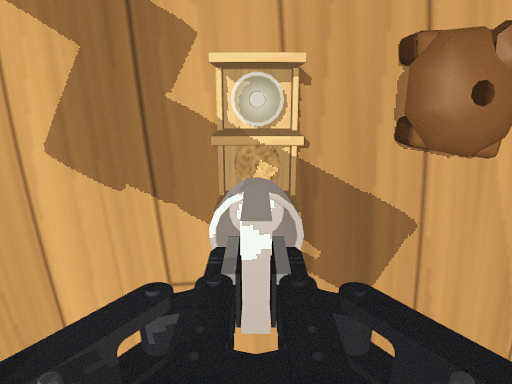

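View pics/s8c.png

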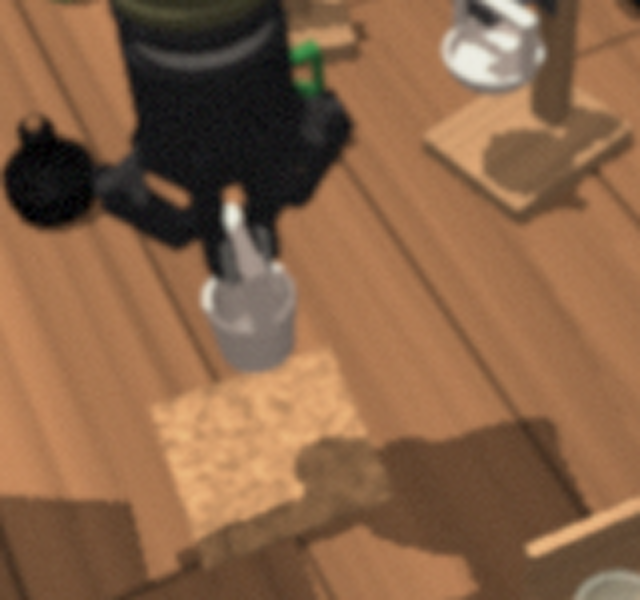

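```bash
python3 - <<'E'
from h import *
a=cv2.imread('pics/w9.png')[165:345,195:320]
cv2.imwrite('pics/w9c.png',cv2.resize(a,None,fx=3.3,fy=3.3,interpolation=2))
s=pickle.load(open('w9.pkl','rb'))
c=np.array([.5388,-.2918,0]);th=np.radians(-4.3)
x=np.array([np.cos(th),np.sin(th),0]);y=np.array([-np.sin(th),np.cos(th),0])
for e in (.025,-.025):
  for k in (.006,-.006):
    print(e,k,proj(s,c+e*y+k*x+[0,0,.262])[0])
E
```

```text
0.025 0.006 [276.31385502 224.09575205]
0.025 -0.006 [243.87073772 224.08580855]
-0.025 0.006 [273.92717575 336.27580952]
-0.025 -0.006 [245.08865083 336.29129538]
```

View pics/w9c.png

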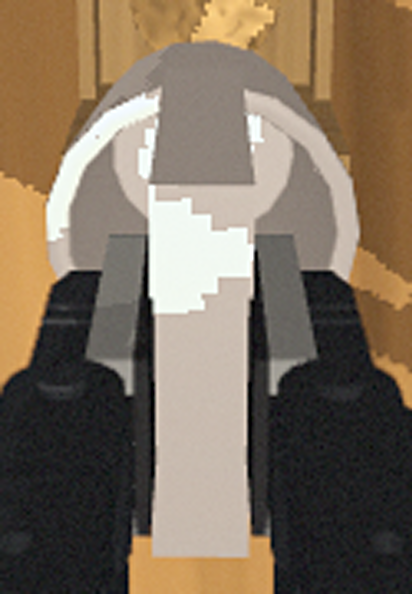

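```bash
python3 - <<'E'
from h import *
P=lambda z:(.5395,-.2925,z)
manip.movel(P(.19),speed=.1)
manip.movel(P(.14),speed=.06)
manip.pause(.1);print(current_force(),current_gripper_width())
shot('wrist','w10');shot('side','s10');shot('top','t10')
E
python3 - <<'E'
import cv2
a=cv2.imread('pics/s10.png')[230:384,240:400]
cv2.imwrite('pics/s10c.png',cv2.resize(a,None,fx=3.5,fy=3.5,interpolation=2))
E
```

```text
[ 0.66454078  0.20146486 -1.19595376] 0.011202533437622935
```

View pics/w10.png

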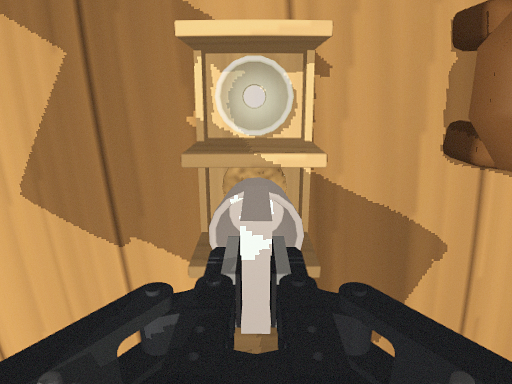

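View pics/s10c.png

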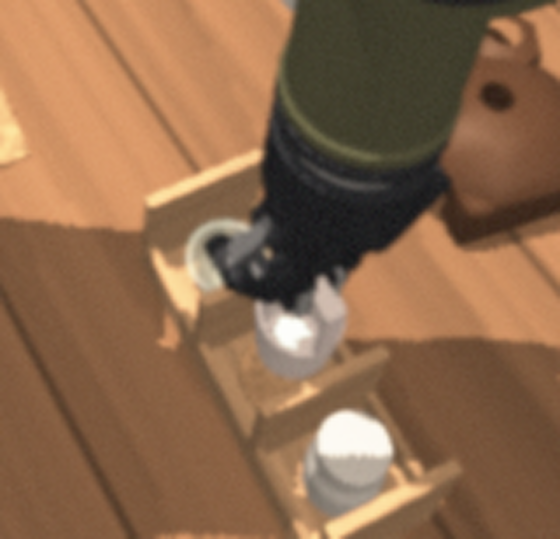

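The cup's foot is already between the cheeks and there is no side force. I'll lower it the rest of the way.

```bash
python3 - <<'E'
from h import *
P=lambda z:(.5395,-.2925,z)
manip.movel(P(.0965),speed=.06)
manip.pause(.1);f0=np.array(current_force());print(f0)
for z in np.arange(.0955,.0865,-.001):
    manip.movel(P(z),speed=.03); f=np.array(current_force())
    print(round(z,4),np.round(f-f0,2))
    if f[2]-f0[2]>2 or abs(f[1]-f0[1])>4: break
print(current_gripper_width(),current_clock())
shot('wrist','w11');shot('side','s11')
E
python3 - <<'E'
import cv2
a=cv2.imread('pics/s11.png')[230:384,240:400]
cv2.imwrite('pics/s11c.png',cv2.resize(a,None,fx=3.5,fy=3.5,interpolation=2))
E
```

```text
[-0.02397784  0.13482276 -1.12377396]
0.0955 [ 0.2  -0.85  0.42]
0.0945 [-0.   -0.42  0.42]
0.0935 [-0.06  0.7  -0.62]
0.0925 [-0.67 -0.08  5.41]
0.010775137507100952 24.325
```

View pics/w11.png

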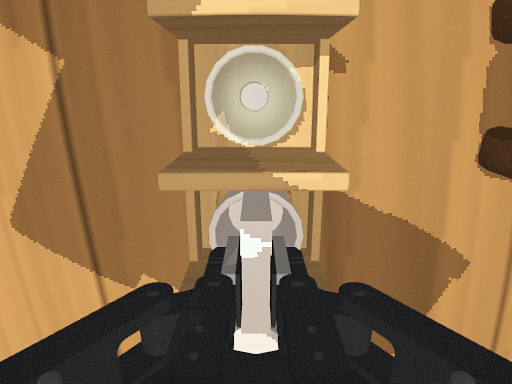

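View pics/s11c.png

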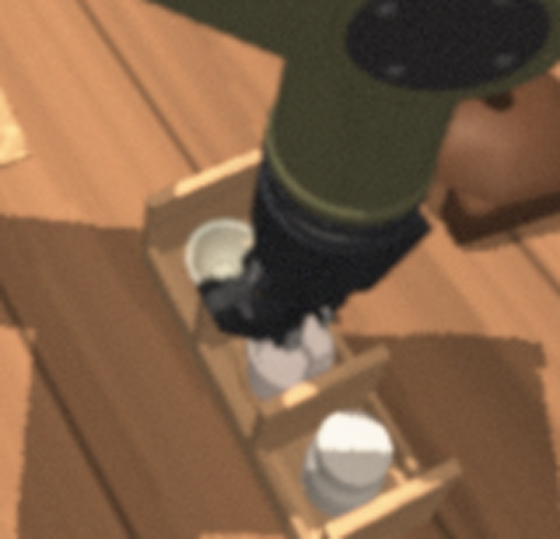

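Contact came at TCP z 0.0925, where I predicted 0.093, so the cup is on the disc. Next I'll release and check.

```bash
python3 - <<'E'
from h import *
manip.open_jaws(); manip.pause(.3)
manip.movel((.5395,-.2925,.21),speed=.12)
manip.movel((.5395+.005,-.2925+.075,.29),speed=.2)
s=wshot('w12');pickle.dump(s,open('w12.pkl','wb'));S=shot('side','s12');shot('top','t12')
print([(np.round(d['xy'],1).tolist(),round(float(d['conf']),2)) for d in finder.tip_of('wrist','cup_bar')])
c=np.array([.5388,-.2918,0])
print('expected bar-top px',proj(s,c+[0,0,.105]),'mid',proj(s,c+[0,0,.060]), proj(S,c+[0,0,.105]))
print(current_clock(),current_force())
a=s['image'][110:310,190:330,::-1];cv2.imwrite('pics/w12c.png',cv2.resize(a,None,fx=3,fy=3,interpolation=2))
a=S['image'][230:384,240:400,::-1];cv2.imwrite('pics/s12c.png',cv2.resize(a,None,fx=3.5,fy=3.5,interpolation=2))
E
```

```text
[([257.8, 249.1], 0.92)]
expected bar-top px [[256.55944887 244.89451808]] mid [[256.42200637 228.16781978]] [[324.46002092 319.17277478]]
27.4667 [-0.60973185  0.10979501  0.58561987]
```

View pics/w12c.png

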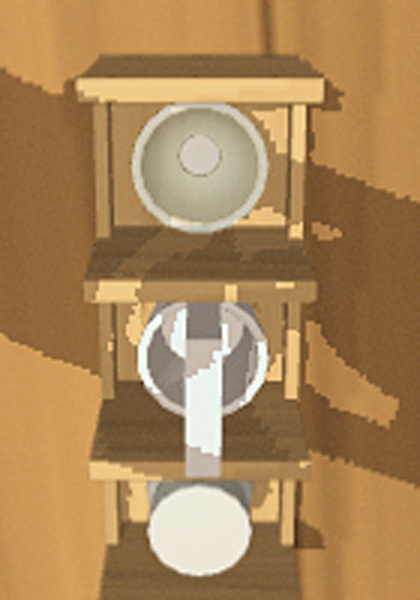

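View pics/s12c.png

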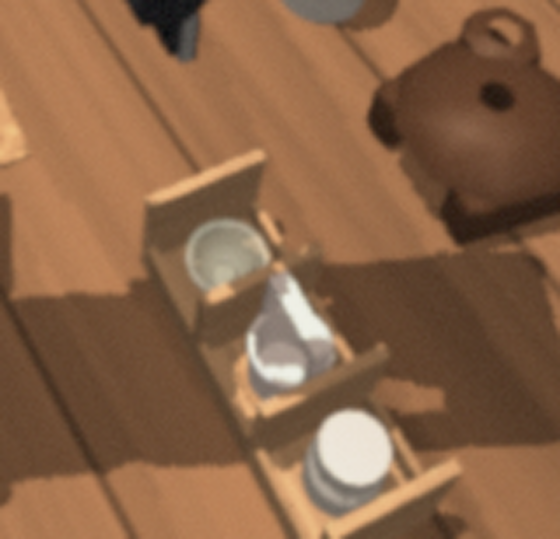

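View pics/s12.png

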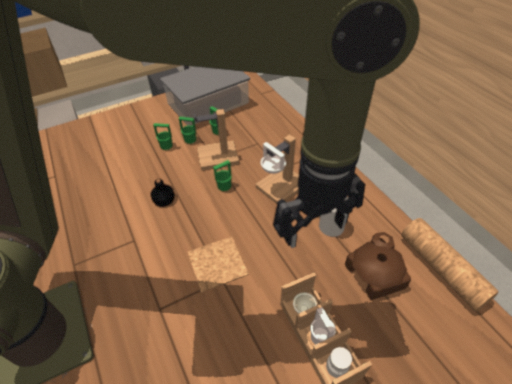

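The cup stands upright in the middle bay. The bar centre is at about pixel (257.7, 245) against an expected (256.6, 244.9), and the dish and the other things are where they were. I'm handing it in.

```bash
python3 - <<'E'
from h import *
manip.pause(.2);print(current_joint_vel(),current_clock())
manip.close_job()
E
```

```text
[ 0.002873   -0.00546103 -0.00486735  0.00054148  0.00212398  0.00260464] 27.6667
the job is handed in; nothing more can be done
```

The deep white cup now stands upright and released on the cork disc in the rack's middle bay, and I handed the job in at 27.7 s. `close_job()` gives no verdict, so this rests on my own checks.

- **Off the hook:** I gripped the cup by its handle legs, raised it 22 mm and drew it 100 mm clear of the hook.
- **On the mat:** I set it down near the middle of the cork mat, feeling contact at 2.7 N, and let go.
- **Into the bay:** I took it again by the thin sides of the crossbar and lowered it between the cheeks. Contact with the disc came within 0.5 mm of the predicted height, at 5.4 N.

**Last checks:**
- In the wrist picture the crossbar was about 1 pixel (roughly 0.5 mm) from where I expected it.
- The bowl, jar, dish and the other bystanders looked unmoved in the pictures. The mister was partly hidden behind the gripper in the last side view.
- The gripper was clear of everything.

**Disagreements:** The network's bar point was about 4 pixels lower in the wrist picture than my own reading. Its disc point was about 6 mm from the centre I measured from the cheeks, and I used the cheek measurement. With the cup held above the rack, the bar appeared about 1.5 mm off from expected, and I corrected half of that.

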